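Bed a ball-footed prop in the cup of a machine mount

TASK

Take the ball-footed prop from its timber rest and lower it, ball down, into the hollow cup of the machine mount (not the mount with the flat pad). Still gripping it upright, push it down with about 12 N for a second so that it beds in, but never so hard that the rubber under the cup is squeezed flat; then let go and leave it standing upright in the cup by itself, with the loose things around it left where they are.

Things in the scene. Friction and masses are not known exactly. Their poses are not given: they have to be found in the camera images.
- prop_mid (a point): The prop: a dark steel ball of 68 mm diameter on a plain aluminium stem of 22 mm diameter, 144 mm long in all, 0.3 to 0.55 kg. This point is on its axis half-way along, 38 mm from the ball centre. Its z axis runs along the stem from ball to free end (72 mm on from here). It starts leaning on the rest, ball low, stem 55 degrees from vertical.
- prop_ball (a point): Centre of the prop's ball (radius 34 mm); same axes as prop_mid. The stem's free end lies 110 mm from it along z; a 29 mm collar ends 41 mm from it.
- prop: The same prop as a whole; its origin is the ball centre and its z axis the stem.
- rest: Fixed timber rest. Origin on the bench under the ball centre, z up; the stem leans towards its +x. A board 175 x 100 x 12 mm (x from -55 to +120 mm) carries a square frame (44 mm opening, top at 26 mm) in which the ball sits, its centre 52 mm above the bench.
- cup_mount: Machine mount with the hollow cup, bolted down. Origin on the bench on its vertical axis. Base plate 110 mm square; jack column; rubber disc; steel cup 84 mm across the rim, 34 mm deep, steep inside, in which the ball centres itself. The jack height is not reported: rim 104 to 139 mm above the bench, seated ball centre about 7 mm above the rim: find it by touch.
- flat_mount: The other mount, same base, jack and size, with a solid flat-topped pad of 84 mm diameter in place of the cup, its top 104 to 139 mm above the bench. Not to be used. Origin on the bench on its axis.
- bin: Bystander: open red plastic bin, 150 x 100 x 60 mm, origin under its centre.
- tape: Bystander: roll of tape lying flat, 110 mm across, 48 mm high, origin under its centre.
- carriage: Bystander: steel guide carriage, 100 x 60 x 40 mm, origin under its centre.
- rest_bar (a point): Middle of the rest's steel crossbar (12 mm thick, 84 mm long along y, on two posts), which lies under the stem 98 mm from the ball centre. A small 8 mm steel pin stands on either side of the stem there, to about the stem's middle.
- cup_mount_head (a joint): How far the rubber under the cup is squeezed, in m: under 0.001 with the cup empty, about 0.002 with the prop standing in it, 1 mm more for every 3 N of push, 0.010 when squeezed flat. It springs back and is stiff, so its reading is coarse next to its travel.
Not all that is in view belongs to the job. What is shaped like the prop but yellow is not meant. Of the things like the rest, leave any that is turquoise; of the rest the smaller one is meant.

How it is judged:
By the outcome, as a careful person would: the job done as asked, in the order asked, and still so for the second after the job is handed in, with the robot touching nothing.
It also fails if it takes over 58 s, if anything falls off the work surface, if the arm or the gripper's body presses on something with over 40 N, if the wrist force passes 120 N, or if a joint passes its speed limit or range.

ROBOT

A 7-joint arm with a two-finger parallel gripper is mounted at the origin on the work surface. World frame = base frame: x ahead of the robot, y to its left, z up, the work surface at z = 0. Lengths are in mm, angles in rad, forces in N, time in s.
With the tool pointing down it reaches from about 400 to 850 mm from the base axis. Payload 4.4 kg.
Tool frame: the origin (TCP) lies at the very end of the fingers, on their centre line; the grasp point (between the pads) lies 19 mm behind it (pinch_z is the y of the grasp point in the tool frame, in mm); y points along the fingers, x is the direction in which the jaws open and shut, and the axes are right-handed (so a half turn about y gives the same grasp; the last joint's range is limited). The gripper opens to 94 mm and grips with 3 to 60 N. Pads are 16 mm wide; open, the fingers measure 119 mm over their backs; the gripper's body (75 mm by 177 mm) begins 78 mm behind the grasp point.
Start: joints at [-1.3, 0.628, 0.038, 1.517, -0.027, 0.996, -0.02], TCP at [214.78, 613.504, 205.478] pointing down, gripper open.
Joint ranges: [-3.06, 3.06], [-0.37, 2.12], [-1.25, 1.32], [0.18, 2.47], [-1.1, 4.24], [0.23, 1.98], [-2.94, 2.94]. Speed limits (rad/s): [2.57, 2.57, 3.14, 3.14, 3.14, 3.14, 3.14].

INTERFACE

Orientations are given as a unit quaternion [w, x, y, z].
In Python, from bench import state, camera, hand_in, find_in, place_of, pinch_z gives the robot as it stands.
- The arm moves only by the tool apply_moves, never from a script. Its argument "commands" is a list of rows, each an object with "travel": the shift along the world's x, y, z in m, a list of three; "spin": the turn about the world's z in rad. In form: [{"travel": [dx, dy, dz], "spin": spin}, ...]. A call has 1 to 10 rows; each row is the pose to reach, as a shift and turn from the pose commanded when the call began; what a row does not reach only later rows make up. A row lasts 1/10 s, in which the tool goes at most 50 mm and 8.59 degrees, less where a joint would pass 70% of its speed; a pose out of reach is approached as far as the arm can. A call with a gripper value outside its range is refused whole. "grip" is the gripper command: -1 is fully open, 1 is shut, values between are in proportion, set as the call begins (left out, the last holds). The fingers move at their own pace and stop on an object; "squeeze" is the grip in N (left out, the last holds). Time passes only in rows, so rows that repeat a pose let the fingers close. It gives the time, the measured TCP pose, the force and the opening at its end, in the units of the state.
- state(): the state, without advancing time (a new reading comes with each control period).
- camera(name): name is "scene" or "top" or "wrist"; returns a dict with "img" (420x560x3 uint8, red, green, blue), "depth" (420x560 float32, mm along the optical axis (not along the pixel's ray), 0 where there is no reading), "mtx" (3x3 intrinsics, pixels), "xyz" and "attitude" of the camera in the world. Camera axes: x right, y up, looking along -z (the intrinsics and any distortion apply to the point x, -y, -z); pixel columns grow to the right and rows downward; lengths in mm; the calibration is good to about 2 mm. A picture is of the moment at which its call begins.
- hand_in(): hands the job in, once; it reports no verdict.
Trained networks look in a picture, given as the dict that the camera call returned (one of the last four; its "shot" number tells which), for a name from the list of things; names that differ only in an ending like _2 or _b are one class to them, and where a whole thing is asked for, a point or a joint stands for the part that bears it (a point fixed in the world has none). Each returns a list of dicts, best first, with "score" (0 to 1); they miss things now and then, are a little off and sometimes report something else, mostly with a low value. They report only what shows in the picture. A call takes as long as a camera call. They do not tell look-alikes from the thing itself.
- find_in(target, picture): "bbox" ([centre column, centre row, width, height] in pixels, round what is visible of it).
- place_of(target, picture): "uv" ([column, row] in pixels: a listed point, or the origin of a listed thing).
The state is a dict: "time": time; "joint_positions": joint angles; "qvel": joint speeds; "joint_efforts": joint torques, N m; "position": TCP position; "tool_rot": TCP orientation; "force": force on the tool from outside, world axes, zero at the start; "wrist_torque": the same for the moment, N m; "opening": finger opening in mm.
Only numpy, scipy, OpenCV 4.12 (cv2) and the standard library are available. Lean on these libraries where they do the work, as an engineer would, in place of code of your own. Each camera call takes 0.05 s, during which the arm holds its last target.

## Working session

There is one attempt and no reset: what is moved stays moved. The work goes in short steps, Python scripts to look and compute and a tool call to move; the robot and the scene stay as the last step left them, time stands still between calls to the robot, and variables do not carry over. Pictures are saved under pics/ and viewed, and the job is handed in when it is done.

Besides the shell and the picture viewer there is one more tool, called after "Request:" by a JSON object that holds its "api" and its "payload", one argument or row to a line. apply_moves: Moves the arm, as the interface text tells. Its arguments: {"type":"object","properties":{"commands":{"type":"array","items":{"type":"object","properties":{"travel":{"type":"array","items":{"type":"number"}},"spin":{"type":"number"}}}},"grip":{"type":"number"},"squeeze":{"type":"number"}},"required":["commands"]}

```bash
ls -la; mkdir -p pics
cat > h.py <<'E'
import numpy as np, cv2
from bench import state, camera, hand_in, find_in, place_of, pinch_z
from scipy.spatial.transform import Rotation as R
def Rm(q): return R.from_quat([q[1],q[2],q[3],q[0]]).as_matrix()
def camR(c):
    a=np.array(c["attitude"],float)
    return a if a.shape==(3,3) else Rm(a)
def ray(c,uv):
    K=np.array(c["mtx"]); d=np.linalg.inv(K)@[uv[0],uv[1],1]
    return np.array(c["xyz"],float), camR(c)@np.array([d[0],-d[1],-d[2]])
def at_z(c,uv,z):
    o,d=ray(c,uv); return o+d*(z-o[2])/d[2]
def dep(c,uv):
    u,v=int(round(uv[0])),int(round(uv[1]))
    p=c["depth"][max(0,v-2):v+3,max(0,u-2):u+3]; p=p[p>0]
    if len(p)==0: return None
    o,d=ray(c,uv); return o+d*np.median(p)
def tri(l):
    A=np.zeros((3,3));b=np.zeros(3)
    for c,uv in l:
        o,d=ray(c,uv); d=d/np.linalg.norm(d); P=np.eye(3)-np.outer(d,d); A+=P;b+=P@o
    x=np.linalg.solve(A,b)
    res=[]
    for c,uv in l:
        o,d=ray(c,uv); d=d/np.linalg.norm(d); res.append(np.linalg.norm((np.eye(3)-np.outer(d,d))@(x-o)))
    return x,res
def proj(c,p):
    q=camR(c).T@(np.array(p,float)-np.array(c["xyz"])); q=np.array([q[0],-q[1],-q[2]]); k=np.array(c["mtx"])@q; return k[:2]/k[2]
def cloud(c):
    K=np.array(c["mtx"]);D=c["depth"];v,u=np.mgrid[:D.shape[0],:D.shape[1]]
    d=np.stack([u,v,np.ones_like(u)],-1).reshape(-1,3)@np.linalg.inv(K).T
    d=d*D.reshape(-1,1); w=(d*[1,-1,-1])@camR(c).T+np.array(c["xyz"])
    return w.reshape(D.shape+(3,))
def save(c,n): cv2.imwrite(f"pics/{n}.png",cv2.cvtColor(c["img"],cv2.COLOR_RGB2BGR))
E
python3 - <<'E'
from h import *
print(pinch_z); s=state(); print(s)
for n in ["scene","top","wrist"]:
    c=camera(n); save(c,n+"0"); print(n,{k:v for k,v in c.items() if k not in("img","depth")})
    for t in ["prop_mid","prop_ball","rest","rest_bar","cup_mount","flat_mount","bin","tape","carriage"]:
        for r in place_of(t,c)[:4]:
            print(t,np.round(r["uv"],1),round(r["score"],2),dep(c,r["uv"]))
E
```

```text
total 12
drwxr-xr-x  3 agent agent 4096 Dec  7 07:11 .
drwxr-xr-x 23 root  root  4096 Dec  7 07:11 ..
drwxr-xr-x  2 agent agent 4096 Dec  7 07:11 pics
-18.8
{'time': 0.0, 'joint_positions': array([-1.29980017,  0.6293367 ,  0.03843772,  1.51835978, -0.02698053,
        0.99632588, -0.0199876 ]), 'qvel': array([-0.00167943,  0.00077063,  0.00028585,  0.00024055,  0.00077662,
        0.00029369, -0.00227755]), 'joint_efforts': array([-2.44287594e-04, -5.49725890e+01,  1.14371605e+00, -1.86637276e+01,
       -5.21673134e-02,  2.35134125e-02,  1.92529328e-04]), 'position': array([214.5545261 , 612.84943897, 204.5628229 ]), 'tool_rot': array([-0.57632107,  0.57712534,  0.40858982, -0.40967637]), 'force': array([-0.43023048, -0.78210506,  0.06948318]), 'wrist_torque': array([ 0.04199654,  0.00960969, -0.06455415]), 'opening': 93.91136879275899}
scene {'mtx': array([[533.89815321,   0.        , 273.22356203],
       [  0.        , 533.89815321, 211.57052096],
       [  0.        ,   0.        ,   1.        ]]), 'xyz': array([1163.82891648, -366.15158718, 1312.31396479]), 'attitude': array([
[... 2927 characters left out ...]
0.4] 0.85 [ 727.26085335 -126.77679624   39.2080799 ]
carriage [340.7 228.4] 0.26 [485.39694495 -64.14034016  95.54287223]
wrist {'mtx': array([[301.42636213,   0.        , 276.57543012],
       [  0.        , 301.42636213, 207.80633962],
       [  0.        ,   0.        ,   1.        ]]), 'xyz': array([138.75769737, 638.8492094 , 384.7346189 ]), 'attitude': array([ 0.80785209, -0.11390762, -0.08054427,  0.5726366 ]), 'shot': 3}
prop_mid [173.8 400.3] 0.98 [464.26731856 362.63109311  33.36812793]
rest [103.5 267. ] 0.88 [234.52595026 370.60314127  35.3423681 ]
rest [304.5 310. ] 0.8 [396.16892389 590.58034651  11.79992731]
rest_bar [245.9 320. ] 0.82 [327.68161513 536.33668414  97.47792007]
```

View pics/scene0.png

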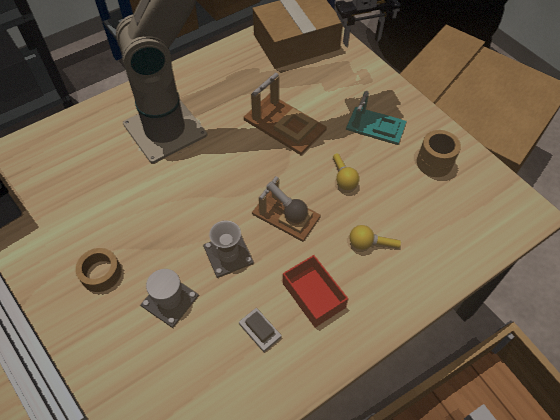

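View pics/top0.png

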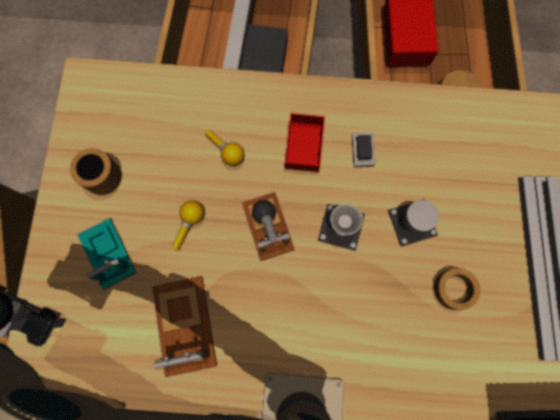

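View pics/wrist0.png

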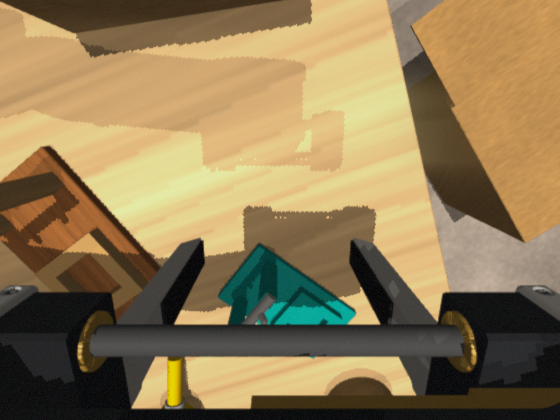

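The scene view shows the dark prop at px (297,210) on the smaller timber rest, the cup mount at (226,237) and the flat pad at (165,287). Top view: prop ball (265,211), bar (273,240), cup (345,220). I'll ignore the large rest, the turquoise rest and the yellow props. The tool only yaws, so I'll grip the stem across its lean and swing it upright about the ball in its frame.

Run:
```python
from h import *
cs=camera("scene"); ct=camera("top")
P={}
near={"scene":{"prop_ball":(297,210),"prop_mid":(286,200),"rest":(297,218),"rest_bar":(269,188),"cup_mount":(228,250),"flat_mount":(168,302)},
"top":{"prop_ball":(262,211),"prop_mid":(266,216),"rest":(267,215),"rest_bar":(273,239),"cup_mount":(339,227),"flat_mount":(411,223)}}
for t in near["scene"]:
    l=[]
    for n,c in(("scene",cs),("top",ct)):
        r=[x for x in place_of(t,c) if np.hypot(*(np.array(x["uv"])-near[n][t]))<15]
        if r: l.append((c,r[0]["uv"])); print(t,n,np.round(r[0]["uv"],1))
    if len(l)==2: x,e=tri(l); print(t,np.round(x,1),np.round(e,1))
# clouds
for n,c in(("scene",cs),("top",ct)):
    w=cloud(c); img=c["img"].astype(int)
    # cup region
    m=(np.hypot(w[...,0]-500,w[...,1]+70)<90)&(w[...,2]>60)&(c["depth"]>0)
    p=w[m]; zt=np.percentile(p[:,2],97); q=p[p[:,2]>zt-8]; print(n,"cup top z",np.percentile(p[:,2],[50,80,90,97,99]), (q.min(0)+q.max(0))/2, q.max(0)-q.min(0))
    # ball: fit sphere
    m=(np.hypot(w[...,0]-535,w[...,1]-140)<60)&(w[...,2]>45)&(c["depth"]>0)&(img.max(-1)<110)&(img.max(-1)-img.min(-1)<25)
    p=w[m]
    for it in range(30):
        # robust fit known radius
        if it==0: x=np.median(p,0)-[0,0,20]; s=np.ones(len(p),bool)
        from scipy.optimize import least_squares
        r=least_squares(lambda x:np.linalg.norm(p-x,axis=1)-34,x,loss="soft_l1",f_scale=1.5); x=r.x; break
    print(n,"ball fit",x,len(p),np.median(np.abs(r.fun)))
    u,v=map(int,proj(c,[520,40,50])); 
    crop=c["img"][max(0,v-90):v+90,max(0,u-100):u+100]; cv2.imwrite(f"pics/{n}crop.png",cv2.resize(cv2.cvtColor(crop,cv2.COLOR_RGB2BGR),None,fx=4,fy=3.2)[:600,:800])
print(state()["time"])
```

```text
prop_ball scene [290.5 211.5]
prop_ball top [263.3 213.2]
prop_ball [517.3 138.6  46.5] [6.4 6.4]
prop_mid scene [286.8 198.4]
prop_mid top [266.2 219.1]
prop_mid [495.7 132.7  88.7] [0.1 0.1]
rest scene [296.5 218.7]
rest top [264.7 217.1]
rest [520.7 146.1   1.5] [4.2 4.2]
rest_bar scene [268.5 186.3]
rest_bar top [274.1 239.3]
rest_bar [441.6 107.5 103.9] [0.8 0.8]
cup_mount scene [228.7 254.7]
cup_mount top [339.1 227.8]
cup_mount [506.3 -71.4  -7. ] [0.8 0.8]
flat_mount scene [170. 299.]
flat_mount top [409.9 220.3]
flat_mount [ 539.7 -269.6    9.5] [3.3 3.3]
scene cup top z [102.48999992 112.8694298  115.16828964 117.52878264 119.56929435] [508.1478697  -74.68960502 115.61453212] [82.80007254 81.89956955 12.15174009]
scene ball fit [522.43814368 144.17782217  51.97706165] 427 1.5368811686333714
top cup top z [104.15298482 113.32159677 115.55124052 117.5980916  118.87122077] [507.83121041 -75.49069658 116.12326785] [81.17252815 81.29296213 12.81103436]
top ball fit [520.66985996 142.19506861  51.94704263] 392 1.4657511440096265
2.2
```

View pics/scenecrop.png

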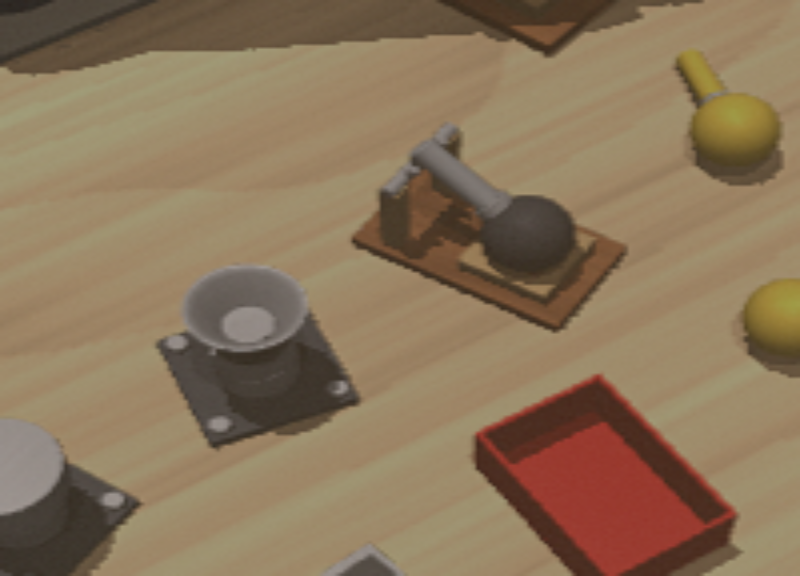

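View pics/topcrop.png

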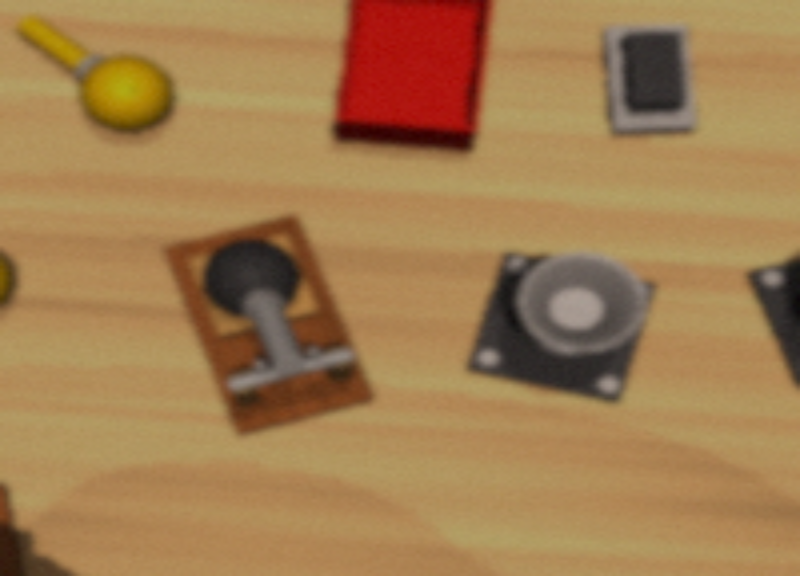

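Run:
```python
from h import *
s=state(); T=Rm(s["tool_rot"]); print(np.round(T,3))
d=np.array([441.6-521.5,107.5-143]); d/=np.linalg.norm(d)
x=T[:2,0]; ax=np.arctan2(x[1],x[0]); 
for k in(1,-1):
    t=np.arctan2(k*d[0],-k*d[1]); print("spin",(t-ax+np.pi)%(2*np.pi)-np.pi)
c=camera("wrist"); print(T.T@(c["xyz"]-s["position"])); print(T.T@camR(c)@[0,0,-1])
```

```text
[[ 0.33  -0.    -0.944]
 [ 0.944  0.     0.33 ]
 [ 0.    -1.     0.   ]]
spin -2.3867078925692944
spin 0.7548847610204987
[  -1.17975456 -179.21377731   80.11837596]
[-5.62261736e-04  9.61059985e-01 -2.76339266e-01]
```

Request:
{"api": "apply_moves", "payload": {
  "commands": [
    {"travel": [0.02, -0.04, 0.005], "spin": 0.08},
    {"travel": [0.04, -0.08, 0.005], "spin": 0.15},
    {"travel": [0.06, -0.12, 0.005], "spin": 0.23},
    {"travel": [0.08, -0.16, 0.005], "spin": 0.3},
    {"travel": [0.1, -0.2, 0.005], "spin": 0.38},
    {"travel": [0.12, -0.24, 0.005], "spin": 0.45},
    {"travel": [0.14, -0.28, 0.005], "spin": 0.53},
    {"travel": [0.16, -0.32, 0.005], "spin": 0.6},
    {"travel": [0.18, -0.36, 0.005], "spin": 0.68},
    {"travel": [0.2, -0.4, 0.005], "spin": 0.755}
  ],
  "grip": -1
}}

```text
time: 3.25
position: [415.6, 211.9, 210.8]
tool_rot: [-0.384, 0.385, 0.594, -0.593]
force: [0.4, 0.5, -0.6]
opening: 94.0
```

Request:
{"api": "apply_moves", "payload": {
  "commands": [
    {"travel": [0.018, -0.03, 0], "spin": 0},
    {"travel": [0.036, -0.06, 0], "spin": 0},
    {"travel": [0.056, -0.093, 0], "spin": 0},
    {"travel": [0.056, -0.093, 0], "spin": 0},
    {"travel": [0.056, -0.093, 0], "spin": 0},
    {"travel": [0.056, -0.093, 0], "spin": 0}
  ]
}}

```text
time: 3.85
position: [470.2, 121.7, 210.5]
tool_rot: [-0.385, 0.385, 0.593, -0.593]
force: [-0.7, -0.2, 0.1]
opening: 94.0
```

```bash
cat > look.py <<'E'
from h import *
import sys
c=camera("wrist"); save(c,sys.argv[1])
s=state(); print(s["time"],s["position"],s["force"],s["joint_positions"]); print(np.round(Rm(s["tool_rot"]),3))
np.savez("last.npz",**{k:c[k] for k in("img","depth","mtx","xyz","attitude")})
for t in sys.argv[2:]:
    for r in place_of(t,c)[:3]: print(t,np.round(r["uv"],1),round(r["score"],2),dep(c,r["uv"]))
E
python3 look.py w1 prop_mid prop_ball rest_bar rest
```

```text
3.9 [470.11383075 121.92765521 210.51006023] [-0.16920997  0.27495712  0.20842092] [-0.22807636  0.39033852 -0.11359431  1.95468254  0.05919534  0.79986543
  1.61691291]
[[-0.408 -0.    -0.913]
 [ 0.913  0.001 -0.408]
 [ 0.001 -1.     0.   ]]
prop_mid [275.3 222.1] 0.91 [490.16190731 127.75330665  89.73620452]
prop_mid [307.2 374.2] 0.77 [676.93569754 257.25306638  63.86029607]
prop_mid [437.4 261. ] 0.68 [470.49622929 347.55820324  35.2242137 ]
prop_ball [275.7 242.1] 0.94 [513.24912361 138.45810315  82.83889587]
prop_ball [416.4 278.9] 0.79 [497.38718828 321.60700774  56.15347507]
prop_ball [293.6 358.6] 0.63 [667.47919478 233.27614276  56.29018504]
rest_bar [ 48.  284.1] 0.38 [ 717.52055177 -109.71014647   24.2400671 ]
rest [516.2  91.7] 0.84 [253.40294855 328.20601285  16.6049347 ]
rest [273.6 224.9] 0.81 [494.75248186 127.80122137  86.57870065]
```

View pics/w1.png

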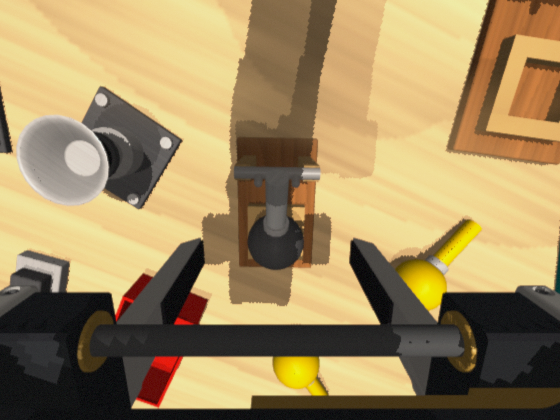

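Run:
```python
from h import *
from scipy.optimize import least_squares
L=np.load("last.npz"); c={k:L[k] for k in L}
w=cloud(c); v,u=np.mgrid[:420,:560]
m=(np.hypot(u-276,v-243)<22)&(v>238)&(c["depth"]>0); p=w[m]
r=least_squares(lambda x:np.linalg.norm(p-x,axis=1)-34,np.median(p,0)-[0,0,30],loss="soft_l1"); b=r.x; print("ball",b,np.median(abs(r.fun)))
m=(abs(u-277)<8)&(v>186)&(v<212)&(c["depth"]>0); q=w[m]; q=q[q[:,2]>80]
def f(a):
    d=np.array([a[0],a[1],a[2]]);d=d/np.linalg.norm(d); o=np.array([a[3],a[4],90]); 
    e=q-o; return np.linalg.norm(e-np.outer(e@d,d),axis=1)-11
for _ in range(1):
    r=least_squares(f,[-.75,-.33,.57,482,124],loss="soft_l1"); d=r.x[:3]/np.linalg.norm(r.x[:3]); print("stem dir",d,"tilt",np.degrees(np.arccos(d[2])),"az",np.degrees(np.arctan2(d[1],d[0])),r.x[3:],np.median(abs(r.fun)),len(q))
for sgm in(0,68):
    o=np.array([r.x[3],r.x[4],90]); 
    print(sgm,o+d*(b@d-o@d+sgm), b+sgm*np.array([-.819*.913,-.819*.408,.574]))
for yy in range(160,190,4):print(yy,np.round(w[yy,[245,262,277,290,308]],0).tolist())
```

```text
ball [523.5144753  142.33742411  50.80785754] 0.40805242967891786
stem dir [-0.75354355 -0.30892857  0.58028895] tilt 54.529131879418046 az -157.7079517757968 [472.87503623 120.60831457] 0.27594396034682944 373
0 [523.82553084 141.49637521  50.76403431] [523.5144753  142.33742411  50.80785754]
68 [472.58456955 120.4892326   90.22368263] [472.6676793  119.61508811  89.83985754]
160 [[447.0, 73.0, 65.0], [447.0, 90.0, 11.0], [439.0, 107.0, 12.0], [432.0, 122.0, 10.0], [420.0, 136.0, 57.0]]
164 [[446.0, 76.0, 94.0], [451.0, 92.0, 12.0], [443.0, 109.0, 11.0], [437.0, 124.0, 11.0], [421.0, 133.0, 87.0]]
168 [[449.0, 77.0, 97.0], [442.0, 92.0, 97.0], [436.0, 106.0, 99.0], [431.0, 117.0, 96.0], [424.0, 133.0, 97.0]]
172 [[452.0, 79.0, 100.0], [446.0, 94.0, 100.0], [438.0, 106.0, 110.0], [434.0, 119.0, 100.0], [427.0, 135.0, 100.0]]
176 [[456.0, 80.0, 98.0], [449.0, 95.0, 100.0], [441.0, 108.0, 114.0], [438.0, 120.0, 99.0], [431.0, 136.0, 100.0]]
180 [[397.0, 87.0, 390.0], [470.0, 100.0, 12.0], [443.0, 109.0, 119.0], [455.0, 132.0, 11.0], [435.0, 139.0, 94.0]]
184 [[483.0, 82.0, 11.0], [474.0, 102.0, 13.0], [446.0, 110.0, 123.0], [460.0, 135.0, 11.0], [451.0, 156.0, 12.0]]
188 [[488.0, 84.0, 12.0], [479.0, 104.0, 11.0], [450.0, 112.0, 120.0], [465.0, 137.0, 13.0], [455.0, 158.0, 12.0]]
```

Request:
{"api": "apply_moves", "payload": {
  "commands": [
    {"travel": [0.001, 0, -0.03]},
    {"travel": [0.002, 0, -0.06]},
    {"travel": [0.002, 0, -0.09]},
    {"travel": [0.002, 0, -0.115]},
    {"travel": [0.002, 0, -0.13]},
    {"travel": [0.002, 0, -0.138]},
    {"travel": [0.002, 0, -0.138]},
    {"travel": [0.002, 0, -0.138]}
  ]
}}

```text
$.commands[0]: bad value
```

```bash
python3 look.py w2
```

```text
4.15 [470.46905387 121.25409997 210.55082857] [-0.3448618  -0.09721603  0.60579117] [-0.22769863  0.39039195 -0.11257024  1.95440504  0.05941153  0.79989903
  1.61717706]
[[-0.407 -0.    -0.913]
 [ 0.913  0.    -0.407]
 [ 0.    -1.    -0.   ]]
```

View pics/w2.png

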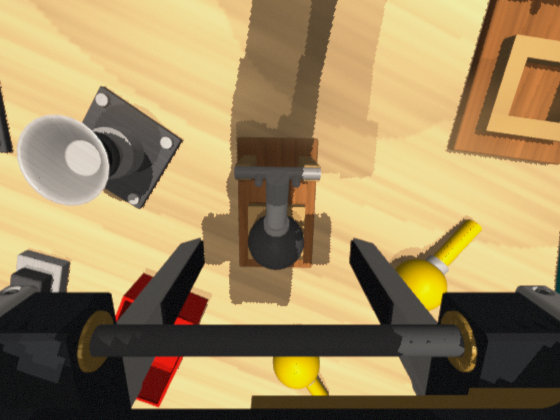

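Spin has to be given in every row, so that call was refused and the view is unchanged.

Request:
{"api": "apply_moves", "payload": {
  "commands": [
    {"travel": [0.001, 0, -0.03], "spin": 0},
    {"travel": [0.002, 0, -0.06], "spin": 0},
    {"travel": [0.002, 0, -0.09], "spin": 0},
    {"travel": [0.002, 0, -0.115], "spin": 0},
    {"travel": [0.002, 0, -0.13], "spin": 0},
    {"travel": [0.002, 0, -0.138], "spin": 0},
    {"travel": [0.002, 0, -0.138], "spin": 0},
    {"travel": [0.002, 0, -0.138], "spin": 0}
  ]
}}

```text
time: 4.95
position: [473.2, 120.7, 73.0]
tool_rot: [-0.385, 0.385, 0.593, -0.593]
force: [0.2, -0.7, -0.4]
opening: 94.3
```

```bash
python3 look.py w3
```

```text
5.0 [473.41078928 120.80023071  73.23829526] [ 0.43554936 -0.62985987 -0.27760627] [-0.25265009  0.61347828 -0.07972835  2.0790475   0.10536081  0.45125471
  1.57645121]
[[-0.406  0.001 -0.914]
 [ 0.914  0.    -0.406]
 [-0.    -1.    -0.001]]
```

View pics/w3.png

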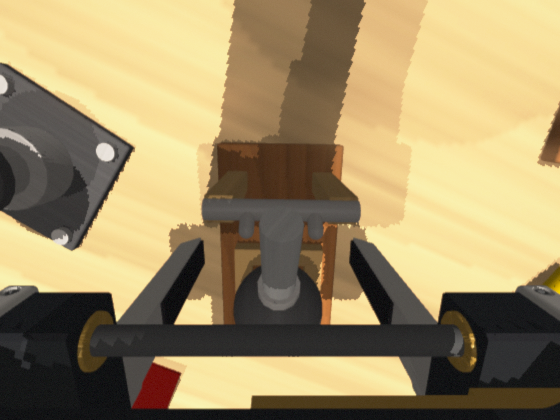

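Request:
{"api": "apply_moves", "payload": {
  "commands": [
    {"travel": [0, 0, 0], "spin": 0},
    {"travel": [0, 0, 0], "spin": 0},
    {"travel": [0, 0, 0], "spin": 0},
    {"travel": [0, 0, 0], "spin": 0},
    {"travel": [0, 0, 0], "spin": 0},
    {"travel": [0, 0, 0], "spin": 0},
    {"travel": [0, 0, 0], "spin": 0},
    {"travel": [0, 0, 0], "spin": 0}
  ],
  "grip": 1,
  "squeeze": 6
}}

```text
time: 5.8
position: [472.7, 120.5, 72.4]
tool_rot: [0.385, -0.385, -0.593, 0.593]
force: [0.6, -0.4, 0.4]
opening: 33.2
```

Request:
{"api": "apply_moves", "payload": {
  "commands": [
    {"travel": [0, 0, 0], "spin": 0},
    {"travel": [0, 0, 0], "spin": 0},
    {"travel": [0, 0, 0], "spin": 0},
    {"travel": [0, 0, 0], "spin": 0}
  ]
}}

```text
time: 6.2
position: [472.6, 120.7, 72.4]
tool_rot: [0.385, -0.385, -0.593, 0.593]
force: [-0.2, 1.0, 0.1]
opening: 22.0
```

Request:
{"api": "apply_moves", "payload": {
  "commands": [
    {"travel": [0.003, 0.0015, 0.005], "spin": 0},
    {"travel": [0.007, 0.003, 0.009], "spin": 0},
    {"travel": [0.011, 0.005, 0.013], "spin": 0},
    {"travel": [0.015, 0.007, 0.017], "spin": 0},
    {"travel": [0.02, 0.009, 0.02], "spin": 0},
    {"travel": [0.02, 0.009, 0.02], "spin": 0},
    {"travel": [0.02, 0.009, 0.02], "spin": 0}
  ]
}}

```text
time: 6.9
position: [492.8, 129.5, 92.7]
tool_rot: [-0.385, 0.385, 0.593, -0.593]
force: [-1.9, -0.2, 1.8]
opening: 22.1
```

```bash
python3 look.py w4 prop_ball
```

```text
6.95 [492.61693915 129.43119597  92.57202805] [-1.74364246 -0.39965827  1.96619585] [-0.25272676  0.59966534 -0.08728283  2.01029957  0.09662046  0.53560883
  1.58092096]
[[-0.406 -0.    -0.914]
 [ 0.914 -0.    -0.406]
 [-0.    -1.     0.   ]]
prop_ball [479.8 325.7] 0.82 [445.07449065 166.11128737 203.35797197]
```

View pics/w4.png

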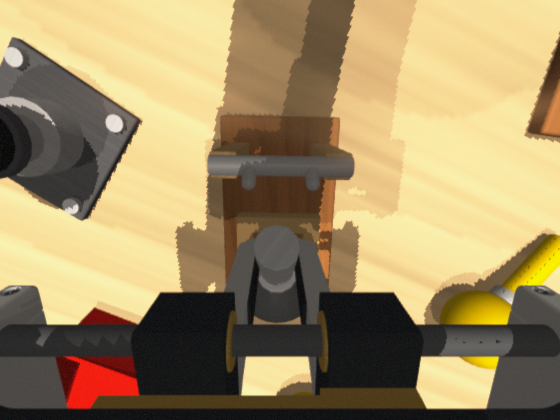

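The stem is between the jaws at (277,260) and turning as intended. I'll continue the arc.

Request:
{"api": "apply_moves", "payload": {
  "commands": [
    {"travel": [0.005, 0.002, 0.003], "spin": 0},
    {"travel": [0.01, 0.0045, 0.005], "spin": 0},
    {"travel": [0.015, 0.0065, 0.007], "spin": 0},
    {"travel": [0.02, 0.009, 0.008], "spin": 0},
    {"travel": [0.0255, 0.0115, 0.009], "spin": 0},
    {"travel": [0.031, 0.014, 0.01], "spin": 0},
    {"travel": [0.031, 0.014, 0.01], "spin": 0},
    {"travel": [0.031, 0.014, 0.01], "spin": 0}
  ]
}}

```text
time: 7.8
position: [525.5, 144.1, 103.1]
tool_rot: [-0.385, 0.386, 0.594, -0.592]
force: [-0.6, -0.1, 5.7]
opening: 21.7
```

```bash
python3 look.py w5
python3 - <<'E'
from h import *
for n in("scene","top"):
    c=camera(n); u,v=map(int,proj(c,[520,140,80])); 
    print(n, u,v)
    crop=c["img"][max(0,v-70):v+70,max(0,u-90):u+90]; cv2.imwrite(f"pics/{n}5.png",cv2.resize(cv2.cvtColor(crop,cv2.COLOR_RGB2BGR),None,fx=4,fy=4))
E
```

```text
7.85 [525.25980224 144.00464689 103.01448962] [-1.19149697 -0.23412642  4.16329812] [-0.25934493  0.61863829 -0.09006485  1.91169057  0.09087071  0.61237698
  1.58183069]
[[-0.406  0.003 -0.914]
 [ 0.914  0.001 -0.406]
 [-0.    -1.    -0.003]]
scene 293 204
top 264 210
```

View pics/w5.png

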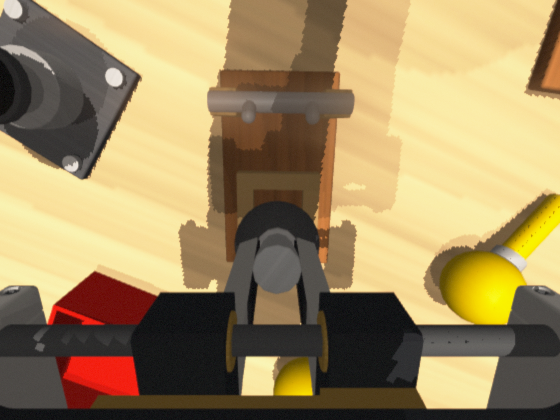

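View pics/scene5.png

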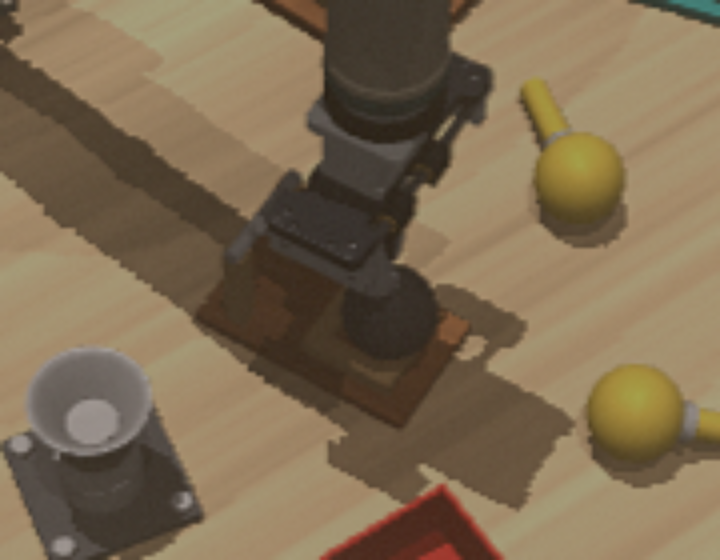

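```bash
cat > up.py <<'E'
from h import *
from scipy.optimize import least_squares
def tilt(c,pos):
    w=cloud(c); v,u=np.mgrid[:420,:560]
    T=Rm(state()["tool_rot"]); 
    ok=(c["depth"]>0)&(abs(u-277)<45)&(v>150)&(v<330)
    g=np.array(pos)-T[:,1]*18.8   # grasp point
    e=(w-g)@T                    # tool coords about grasp: x jaws, y down, z
    # stem end: points above grasp
    m=ok&(abs(e[...,0])<13)&(e[...,1]<-15)&(e[...,1]>-70)&(abs(e[...,2])<60)
    q=w[m]
    # ball
    b0=g+[0,0,-68]
    m2=ok&(np.linalg.norm(w-b0,axis=-1)<60)&(w[...,2]<g[2]-25)
    img=c["img"].astype(int); m2&=(img.max(-1)<95)&(img.max(-1)-img.min(-1)<30); p=w[m2]
    r=least_squares(lambda x:np.linalg.norm(p-x,axis=1)-34,b0,loss="soft_l1"); 
    print("stem pts",len(q),"ball pts",len(p),"ball",np.round(r.x,1),"med res",np.median(abs(r.fun)))
    if len(q)>20:
        top=q[q[:,2]>np.percentile(q[:,2],98)-3]; cen=(top.min(0)+top.max(0))/2
        print("end z",np.percentile(q[:,2],[50,90,98]),"end cen",np.round(cen,1),np.round(np.ptp(top,axis=0),1))
        d=cen-r.x; print("len",np.linalg.norm(d),"tilt",np.degrees(np.arccos(d[2]/np.linalg.norm(d))),"tool comps",np.round(T.T@d,1))
    print("grasp",np.round(g,1),"ball in tool",np.round(T.T@(r.x-g),1))
    return q,p
if __name__=="__main__":
    L=np.load("last.npz"); c={k:L[k] for k in L}; tilt(c,state()["position"])
E
python3 up.py
```

```text
stem pts 2989 ball pts 2349 ball [537.8 148.1  58.7] med res 0.2824913992473128
end z [163.49177869 172.11515821 182.75915938] end cen [513.2 150.9 184.4] [6.4 2.5 9.3]
len 128.15720089437997 tilt 11.11845227941451 tool comps [  12.6 -125.8   21. ]
grasp [524.6 143.8 121.6] ball in tool [ -1.4  62.9 -13.6]
```

The ball has ridden up the frame by about 7 mm and 15 mm forward, leaving roughly 12° of tilt. I'll lift it clear and let it hang.

Request:
{"api": "apply_moves", "payload": {
  "commands": [
    {"travel": [0, 0, 0.006], "spin": 0},
    {"travel": [0, 0, 0.012], "spin": 0},
    {"travel": [0, 0, 0.018], "spin": 0},
    {"travel": [0, 0, 0.024], "spin": 0},
    {"travel": [0, 0, 0.03], "spin": 0},
    {"travel": [0, 0, 0.03], "spin": 0},
    {"travel": [0, 0, 0.03], "spin": 0}
  ]
}}

```text
time: 8.65
position: [523.8, 143.5, 132.6]
tool_rot: [-0.385, 0.385, 0.593, -0.593]
force: [0.4, 0.5, -4.5]
opening: 21.8
```

```bash
python3 look.py w6; python3 up.py
```

```text
8.7 [523.63520623 143.44142248 132.41164997] [ 0.15316103 -0.96933124 -4.16179296] [-0.2546399   0.5737096  -0.09631701  1.89026528  0.08292227  0.6816658
  1.58886258]
[[-0.406 -0.    -0.914]
 [ 0.914 -0.    -0.406]
 [ 0.    -1.     0.   ]]
stem pts 3169 ball pts 3077 ball [529.  144.3  85.5] med res 0.35277714172243435
end z [193.17244287 200.95256117 211.52959949] end cen [512.2 150.7 213.5] [6.7 2.5 9.8]
len 129.24379897854092 tilt 8.025141070191681 tool comps [  12.7 -128.    12.8]
grasp [523.6 143.4 151.2] ball in tool [-1.4 65.7 -5.3]
```

View pics/w6.png

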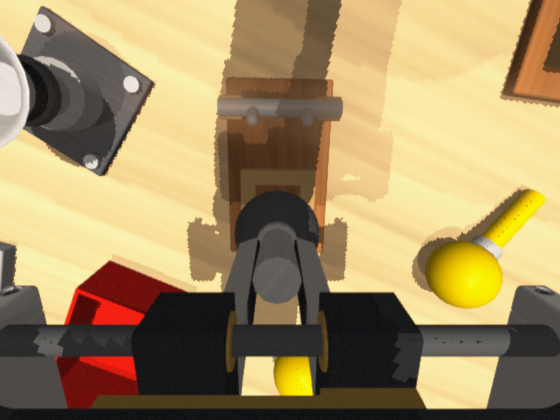

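Request:
{"api": "apply_moves", "payload": {
  "commands": [
    {"travel": [0, 0, 0.0], "spin": 0},
    {"travel": [0, 0, 0.0], "spin": 0},
    {"travel": [0, 0, 0.01], "spin": 0},
    {"travel": [0, 0, 0.03], "spin": 0},
    {"travel": [0, 0, 0.05], "spin": 0},
    {"travel": [0, 0, 0.07], "spin": 0},
    {"travel": [0, 0, 0.085], "spin": 0},
    {"travel": [0, 0, 0.09], "spin": 0},
    {"travel": [0, 0, 0.09], "spin": 0},
    {"travel": [0, 0, 0.09], "spin": 0}
  ],
  "squeeze": 20
}}

```text
time: 9.7
position: [523.2, 143.3, 221.9]
tool_rot: [0.386, -0.385, -0.593, 0.593]
force: [-0.0, -0.3, -3.9]
opening: 21.8
```

Request:
{"api": "apply_moves", "payload": {
  "commands": [
    {"travel": [-0.001, -0.012, 0], "spin": 0},
    {"travel": [-0.003, -0.036, 0], "spin": 0},
    {"travel": [-0.006, -0.063, 0], "spin": 0},
    {"travel": [-0.008, -0.09, 0], "spin": 0},
    {"travel": [-0.011, -0.117, 0], "spin": 0},
    {"travel": [-0.014, -0.144, 0], "spin": 0},
    {"travel": [-0.016, -0.171, 0], "spin": 0},
    {"travel": [-0.019, -0.198, 0], "spin": 0},
    {"travel": [-0.021, -0.214, 0], "spin": 0},
    {"travel": [-0.021, -0.219, 0], "spin": 0}
  ]
}}

```text
time: 10.7
position: [501.3, -78.9, 221.8]
tool_rot: [0.387, -0.386, -0.591, 0.593]
force: [-0.4, 0.1, -4.2]
opening: 21.5
```

Request:
{"api": "apply_moves", "payload": {
  "commands": [
    {"travel": [0, 0, 0], "spin": 0},
    {"travel": [0, 0, 0], "spin": 0},
    {"travel": [0, 0, 0], "spin": 0}
  ]
}}

```text
time: 11.0
position: [502.9, -74.1, 222.4]
tool_rot: [-0.385, 0.385, 0.593, -0.593]
force: [0.3, -0.3, -4.1]
opening: 21.6
```

```bash
python3 look.py w7; python3 up.py
python3 - <<'E'
from h import *
for n in("scene","top"):
    c=camera(n); u,v=map(int,proj(c,[508,-75,150])); 
    print(n, u,v)
    crop=c["img"][max(0,v-70):v+70,max(0,u-90):u+90]; cv2.imwrite(f"pics/{n}7.png",cv2.resize(cv2.cvtColor(crop,cv2.COLOR_RGB2BGR),None,fx=4,fy=4))
E
```

```text
11.05 [502.87793184 -74.23001939 222.39808845] [ 0.47181136 -0.42236412 -5.21872148] [ 0.15045534  0.40588414 -0.08204269  1.88397773  0.04227304  0.8535913
  2.03831584]
[[-0.408 -0.    -0.913]
 [ 0.913  0.001 -0.408]
 [ 0.001 -1.    -0.   ]]
stem pts 3178 ball pts 3055 ball [508.1 -73.3 175.1] med res 0.3320016183935621
end z [282.88197265 291.28444726 301.12946569] end cen [491.6 -67.2 303. ] [7.3 3.  9.6]
len 129.03612253964715 tilt 7.839946532552782 tool comps [  12.3 -127.8   12.6]
grasp [502.9 -74.2 241.2] ball in tool [-1.3 66.1 -5.2]
scene 223 226
top 348 215
```

View pics/w7.png

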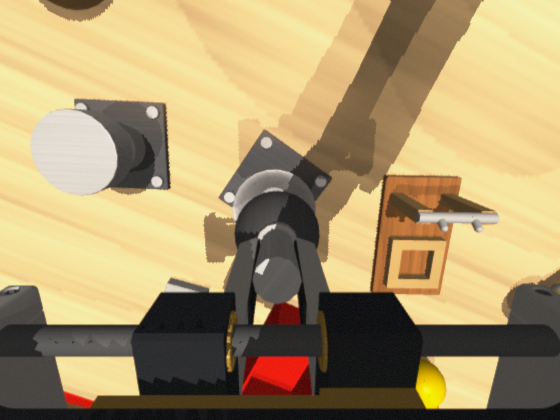

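View pics/scene7.png

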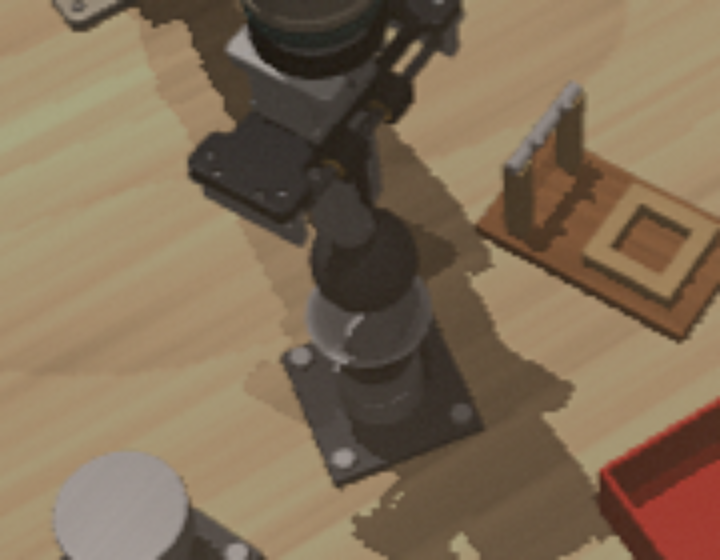

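View pics/top7.png

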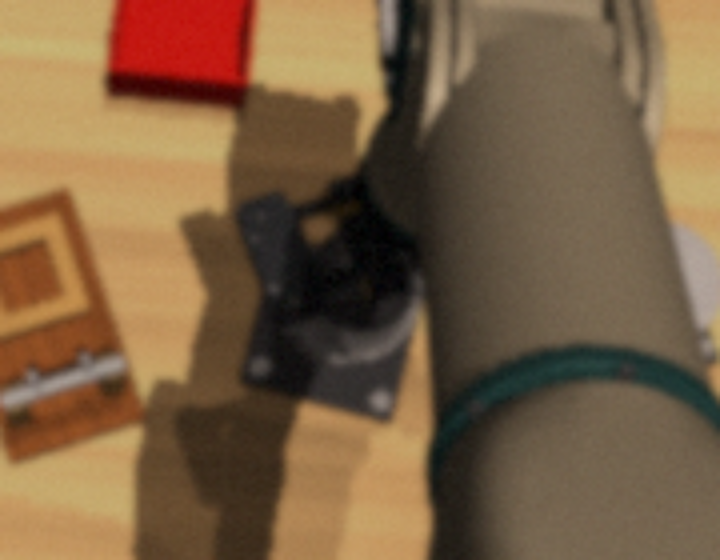

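```bash
cat > up2.py <<'E'
from h import *
from scipy.optimize import least_squares
import sys
def run(c,s):
    T=Rm(s["tool_rot"]); g=s["position"]-T[:,1]*18.8
    w=cloud(c); e=(w-g)@T; v,u=np.mgrid[:420,:560]
    m=(c["depth"]>0)&(u>255)&(u<301)&(v>215)&(v<312)&(abs(e[...,0])<12.5)&(abs(e[...,2])<30)&(e[...,1]<0)&(e[...,1]>-50)
    q=w[m]; print("n",len(q),"z hist",np.histogram(e[...,1][m],bins=10))
    # top disc plateau
    m2=m&(e[...,1]<-35); t=e[m2]; print("disc",len(t),"y med",np.median(t[:,1]),"z range",np.percentile(t[:,2],[1,50,99]),"x",np.percentile(t[:,0],[1,50,99]))
    if len(t)>20:
        A=np.c_[t[:,0],t[:,2],np.ones(len(t))]; k=np.linalg.lstsq(A,t[:,1],rcond=None)[0]; print("disc slopes x,z deg",np.degrees(np.arctan(k[:2])))
L=np.load("last.npz"); c={k:L[k] for k in L}; run(c,state())
E
python3 up2.py
python3 - <<'E'
import cv2
i=cv2.imread("pics/w7.png")[160:320,190:370]; cv2.imwrite("pics/w7c.png",cv2.resize(i,None,fx=3.7,fy=3.7,interpolation=cv2.INTER_CUBIC))
E
```

```text
n 2590 z hist (array([1603,  256,  120,  105,   84,   95,   89,   80,   77,   81]), array([-4.48408519e+01, -4.03596693e+01, -3.58784867e+01, -3.13973041e+01,
       -2.69161215e+01, -2.24349388e+01, -1.79537562e+01, -1.34725736e+01,
       -8.99139099e+00, -4.51020838e+00, -2.90257602e-02]))
disc 1884 y med -41.822112872837856 z range [ 3.43193602 14.71251993 24.15446578] x [-9.94440312 -0.74346274  9.80097312]
disc slopes x,z deg [ 1.97153732 10.56372549]
```

View pics/w7c.png

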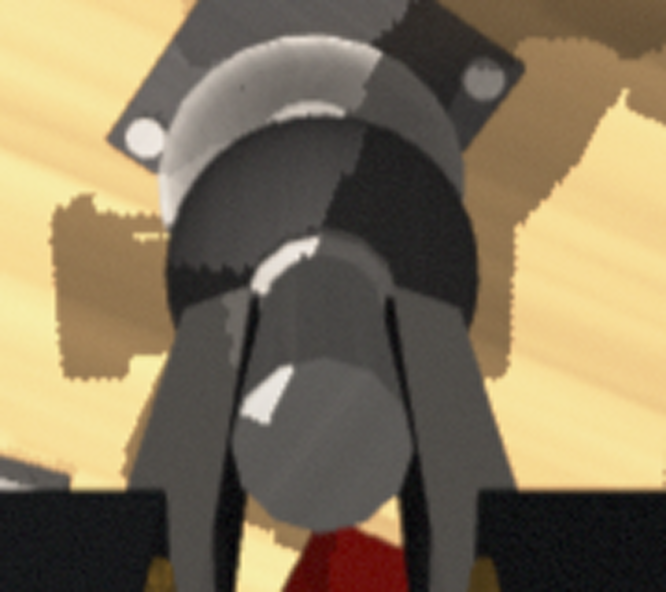

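The prop hangs over the cup. The stem-end disc and ball centre give about 10° of remaining tilt, with the top leaning toward the robot. I'll lower into the cup, find contact by touch, then pivot it upright there with a light grip.

Request:
{"api": "apply_moves", "payload": {
  "commands": [
    {"travel": [0, -0.001, -0.01], "spin": 0},
    {"travel": [0, -0.001, -0.02], "spin": 0},
    {"travel": [0, -0.001, -0.028], "spin": 0},
    {"travel": [0, -0.001, -0.034], "spin": 0},
    {"travel": [0, -0.001, -0.038], "spin": 0},
    {"travel": [0, -0.001, -0.04], "spin": 0},
    {"travel": [0, -0.001, -0.04], "spin": 0},
    {"travel": [0, -0.001, -0.04], "spin": 0}
  ]
}}

```text
time: 11.95
position: [503.0, -76.5, 182.7]
tool_rot: [-0.385, 0.386, 0.593, -0.593]
force: [-0.6, 0.3, -5.0]
opening: 21.6
```

Request:
{"api": "apply_moves", "payload": {
  "commands": [
    {"travel": [0, 0, -0.001], "spin": 0},
    {"travel": [0, 0, -0.002], "spin": 0},
    {"travel": [0, 0, -0.003], "spin": 0},
    {"travel": [0, 0, -0.003], "spin": 0}
  ]
}}

```text
time: 12.35
position: [502.7, -76.5, 179.4]
tool_rot: [0.385, -0.385, -0.593, 0.593]
force: [-0.2, 0.1, -5.0]
opening: 21.5
```

Request:
{"api": "apply_moves", "payload": {
  "commands": [
    {"travel": [0, 0, -0.001], "spin": 0},
    {"travel": [0, 0, -0.002], "spin": 0},
    {"travel": [0, 0, -0.003], "spin": 0},
    {"travel": [0, 0, -0.003], "spin": 0}
  ]
}}

```text
time: 12.75
position: [502.7, -76.5, 176.3]
tool_rot: [0.385, -0.385, -0.593, 0.593]
force: [-0.1, -0.5, -5.9]
opening: 21.8
```

Request:
{"api": "apply_moves", "payload": {
  "commands": [
    {"travel": [0, 0, -0.001], "spin": 0},
    {"travel": [0, 0, -0.002], "spin": 0},
    {"travel": [0, 0, -0.002], "spin": 0},
    {"travel": [0, 0, -0.002], "spin": 0}
  ]
}}

```text
time: 13.15
position: [502.8, -76.5, 174.5]
tool_rot: [0.385, -0.385, -0.593, 0.593]
force: [-0.2, 0.0, -4.7]
opening: 21.7
```

Request:
{"api": "apply_moves", "payload": {
  "commands": [
    {"travel": [0, 0, -0.001], "spin": 0},
    {"travel": [0, 0, -0.0015], "spin": 0},
    {"travel": [0, 0, -0.0015], "spin": 0},
    {"travel": [0, 0, -0.0015], "spin": 0}
  ]
}}

```text
time: 13.55
position: [502.8, -76.5, 173.0]
tool_rot: [0.385, -0.385, -0.593, 0.593]
force: [-0.0, -0.1, -4.7]
opening: 21.7
```

Request:
{"api": "apply_moves", "payload": {
  "commands": [
    {"travel": [0, 0, -0.001], "spin": 0},
    {"travel": [0, 0, -0.0015], "spin": 0},
    {"travel": [0, 0, -0.0015], "spin": 0},
    {"travel": [0, 0, -0.0015], "spin": 0}
  ]
}}

```text
time: 13.95
position: [502.8, -76.5, 171.5]
tool_rot: [0.385, -0.385, -0.593, 0.593]
force: [0.1, -1.1, -4.0]
opening: 21.9
```

Request:
{"api": "apply_moves", "payload": {
  "commands": [
    {"travel": [0, 0, -0.001], "spin": 0},
    {"travel": [0, 0, -0.0015], "spin": 0},
    {"travel": [0, 0, -0.0015], "spin": 0},
    {"travel": [0, 0, -0.0015], "spin": 0}
  ]
}}

```text
time: 14.35
position: [503.0, -76.6, 170.1]
tool_rot: [-0.385, 0.385, 0.593, -0.593]
force: [0.7, -0.5, -3.9]
opening: 21.6
```

Request:
{"api": "apply_moves", "payload": {
  "commands": [
    {"travel": [0, 0, -0.001], "spin": 0},
    {"travel": [0, 0, -0.001], "spin": 0},
    {"travel": [0, 0, -0.001], "spin": 0}
  ]
}}

```text
time: 14.65
position: [503.1, -76.7, 169.1]
tool_rot: [-0.385, 0.386, 0.593, -0.593]
force: [1.1, -0.7, -3.2]
opening: 21.6
```

Request:
{"api": "apply_moves", "payload": {
  "commands": [
    {"travel": [0, 0, -0.001], "spin": 0},
    {"travel": [0, 0, -0.001], "spin": 0},
    {"travel": [0, 0, -0.001], "spin": 0}
  ]
}}

```text
time: 14.95
position: [503.2, -76.7, 168.2]
tool_rot: [-0.385, 0.386, 0.593, -0.593]
force: [1.9, -1.4, -0.7]
opening: 21.7
```

```bash
python3 look.py w8; python3 up2.py; python3 up.py
```

```text
15.0 [503.24755682 -76.73204267 168.22832085] [ 0.55659254 -1.17776764 -2.03376347] [ 0.14936014  0.47898521 -0.07622505  1.9467362   0.05379107  0.71677334
  2.02994261]
[[-0.406  0.001 -0.914]
 [ 0.914 -0.    -0.406]
 [-0.001 -1.    -0.001]]
n 2580 z hist (array([1636,  230,  119,   99,   90,   90,   80,   82,   76,   78]), array([-4.47485073e+01, -4.02780466e+01, -3.58075860e+01, -3.13371254e+01,
       -2.68666647e+01, -2.23962041e+01, -1.79257434e+01, -1.34552828e+01,
       -8.98482217e+00, -4.51436153e+00, -4.39008876e-02]))
disc 1885 y med -41.917362415358355 z range [ 3.59370499 14.996338   24.27090741] x [-10.34266552  -1.14145      9.37840302]
disc slopes x,z deg [ 1.77227806 10.56079106]
stem pts 3174 ball pts 3471 ball [507.7 -75.9 120.1] med res 0.5130240943677506
end z [228.7608764  237.11576174 247.11832481] end cen [490.9 -70.1 248.9] [5.6 2.5 9.5]
len 129.98206700281014 tilt 7.8344402961768145 tool comps [  11.9 -128.8   12.9]
grasp [503.2 -76.7 187. ] ball in tool [-1.  66.9 -4.4]
```

Request:
{"api": "apply_moves", "payload": {
  "commands": [
    {"travel": [0, 0, 0], "spin": 0},
    {"travel": [0.001, -0.001, 0], "spin": 0},
    {"travel": [0.003, 0, 0], "spin": 0},
    {"travel": [0.005, 0.001, 0.0005], "spin": 0},
    {"travel": [0.007, 0.002, 0.0005], "spin": 0},
    {"travel": [0.009, 0.003, 0.001], "spin": 0},
    {"travel": [0.0115, 0.0037, 0.001], "spin": 0},
    {"travel": [0.0115, 0.0037, 0.001], "spin": 0},
    {"travel": [0.0115, 0.0037, 0.001], "spin": 0}
  ],
  "squeeze": 6
}}

```text
time: 15.9
position: [514.1, -72.5, 168.9]
tool_rot: [-0.385, 0.385, 0.593, -0.593]
force: [-2.1, 0.1, 1.4]
opening: 21.9
```

```bash
python3 look.py w9; python3 up2.py; python3 up.py
```

```text
15.95 [514.12831631 -72.54325188 168.86544322] [-2.70012814 -0.38032273  1.48683571] [ 0.13899496  0.49164117 -0.07608589  1.91852417  0.053248    0.73375922
  2.02147275]
[[-0.406 -0.    -0.914]
 [ 0.914  0.    -0.406]
 [ 0.    -1.     0.   ]]
n 2961 z hist (array([1702,  184,  179,  153,  145,  130,  126,  119,  113,  110]), array([-4.51612578e+01, -4.06487490e+01, -3.61362402e+01, -3.16237315e+01,
       -2.71112227e+01, -2.25987139e+01, -1.80862051e+01, -1.35736963e+01,
       -9.06118750e+00, -4.54867870e+00, -3.61699133e-02]))
disc 1935 y med -43.099625047634724 z range [ 0.94468603 12.82012042 21.66543255] x [-10.28289476  -1.1166577    9.42269949]
disc slopes x,z deg [1.55655326 8.58347328]
stem pts 3430 ball pts 4164 ball [509.  -75.7 120.7] med res 0.45272048278742005
end z [230.55108544 236.70988484 247.16096367] end cen [502.2 -65.8 249.2] [ 5.8  2.5 10. ]
len 129.04510358058926 tilt 5.337234972331272 tool comps [  11.9 -128.5    2.2]
grasp [514.1 -72.5 187.7] ball in tool [-0.8 67.   6. ]
```

View pics/w9.png

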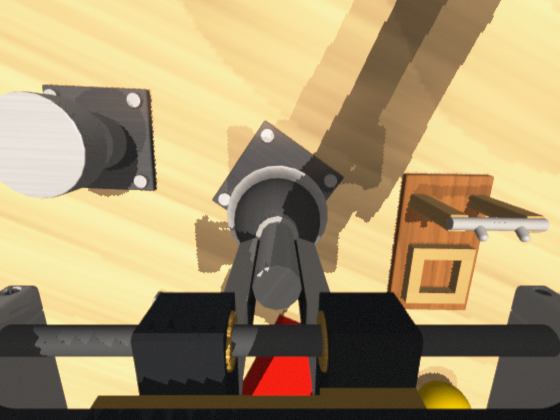

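```bash
cat > fit.py <<'E'
from h import *
from scipy.optimize import least_squares
def sdf(p,x):
    b=x[:3]; d=np.array([x[3],x[4],np.sqrt(1-x[3]**2-x[4]**2)])
    e=p-b; a=e@d; r=np.linalg.norm(e-np.outer(a,d),axis=1)
    sp=np.linalg.norm(e,axis=1)-34
    def cyl(R,l):
        dx=r-R; dz=np.maximum(a-l,-a); return np.minimum(np.maximum(dx,dz),0)+np.hypot(np.maximum(dx,0),np.maximum(dz,0))
    return np.minimum(np.minimum(sp,cyl(11,110)),cyl(14.5,41))
def fit(c,s,verb=True):
    T=Rm(s["tool_rot"]); g=s["position"]-T[:,1]*18.8
    w=cloud(c); v,u=np.mgrid[:420,:560]
    e=(w-g)@T
    ok=(c["depth"]>0)&(u>225)&(u<330)&(v>150)&(v<345)&(abs(e[...,0])<40)&(e[...,1]<110)&(e[...,1]>-60)
    # between fingers: above ball level only |x|<10
    ok&=(abs(e[...,0])<9.5)|(e[...,1]>30)
    p=w[ok]; best=None
    for tz in(-.2,-.1,0,.1,):
        x=np.r_[g+np.array([0,0,-67])-T[:,2]*0, T[:2,2]*(-tz)]
        # tilt tz along tool z
        x[:3]=g-67*np.array([x[3],x[4],np.sqrt(1-x[3]**2-x[4]**2)])
        for th in(12,6,3,2,2):
            f=sdf(p,x); q=p[abs(f)<th]
            r=least_squares(lambda y:sdf(q,y),x,loss="soft_l1",f_scale=.7); x=r.x
        n=(abs(sdf(p,x))<2).sum()
        if best is None or n>best[0]: best=(n,x,np.median(abs(sdf(q,x))),len(p))
    n,x,m,N=best; d=np.array([x[3],x[4],np.sqrt(1-x[3]**2-x[4]**2)])
    print("inl",n,"of",N,"res",round(m,2),"ball",np.round(x[:3],1),"tilt deg tool x,z:",np.round(np.degrees(np.arcsin(T.T@d))[[0,2]],2),"world x,y",np.round(np.degrees(d[:2]),2),"axis at grasp ht - grasp (tool)",np.round(T.T@(x[:3]+d*(g[2]-x[2])/d[2]-g),1),"s",round((g[2]-x[2])/d[2],1))
    return x
if __name__=="__main__":
    L=np.load("last.npz"); c={k:L[k] for k in L}; fit(c,state())
E
python3 fit.py
```

```text
inl 6946 of 8672 res 0.26 ball [509.5 -75.9 121. ] tilt deg tool x,z: [-0.11  2.65] world x,y [-2.36 -1.19] axis at grasp ht - grasp (tool) [-1.3  0.   8.6] s 66.8fit.py:4: RuntimeWarning: invalid value encountered in sqrt
  b=x[:3]; d=np.array([x[3],x[4],np.sqrt(1-x[3]**2-x[4]**2)])
```

The model fit gives ball (509.5,-75.9,121), 2.7° tilt left, and a stem axis about 8 mm off the pad centre. The ball is seated, so I'll open a little, re-centre the pads on the stem and re-grip lightly.

Request:
{"api": "apply_moves", "payload": {
  "commands": [
    {"travel": [0, 0, 0], "spin": 0},
    {"travel": [0, 0, 0], "spin": 0},
    {"travel": [0, 0, 0], "spin": 0},
    {"travel": [0, 0, 0], "spin": 0}
  ],
  "grip": 0.3
}}

```text
time: 16.35
position: [514.9, -72.7, 169.1]
tool_rot: [-0.385, 0.386, 0.593, -0.593]
force: [0.5, 0.1, -0.5]
opening: 32.7
```

```bash
python3 look.py w10; python3 fit.py 2>/dev/null
```

```text
16.4 [514.6794952  -72.76932522 169.08311292] [0.18590679 0.27403938 0.16416592] [ 0.13912874  0.49150282 -0.07595101  1.9179513   0.05342366  0.733302
  2.02145696]
[[-0.406  0.001 -0.914]
 [ 0.914  0.    -0.406]
 [-0.    -1.    -0.001]]
inl 7093 of 8571 res 0.27 ball [508.5 -76.2 120.1] tilt deg tool x,z: [-0.04  3.87] world x,y [-3.56 -1.61] axis at grasp ht - grasp (tool) [-0.6 -0.  11.7] s 68.0
```

Request:
{"api": "apply_moves", "payload": {
  "commands": [
    {"travel": [-0.003, -0.0013, 0], "spin": 0},
    {"travel": [-0.006, -0.0027, 0], "spin": 0},
    {"travel": [-0.0098, -0.0044, 0], "spin": 0},
    {"travel": [-0.0098, -0.0044, 0], "spin": 0},
    {"travel": [-0.0098, -0.0044, 0], "spin": 0}
  ]
}}

```text
time: 16.9
position: [504.4, -77.3, 169.1]
tool_rot: [-0.385, 0.385, 0.593, -0.593]
force: [0.2, 1.0, 0.5]
opening: 33.0
```

Request:
{"api": "apply_moves", "payload": {
  "commands": [
    {"travel": [0, 0, 0], "spin": 0},
    {"travel": [0, 0, 0], "spin": 0},
    {"travel": [0, 0, 0], "spin": 0},
    {"travel": [0, 0, 0], "spin": 0},
    {"travel": [0, 0, 0], "spin": 0},
    {"travel": [0, 0, 0], "spin": 0}
  ],
  "grip": 1,
  "squeeze": 8
}}

```text
time: 17.5
position: [504.4, -76.8, 168.9]
tool_rot: [-0.385, 0.385, 0.593, -0.593]
force: [-1.2, 1.5, 0.7]
opening: 22.0
```

```bash
python3 look.py w11; python3 fit.py 2>/dev/null
```

```text
17.55 [504.40411921 -76.7866058  168.92491431] [-0.3799692   2.57262063 -0.01158263] [ 0.150078    0.48009918 -0.07683979  1.94172148  0.05301984  0.7220059
  2.031319  ]
[[-0.406 -0.    -0.914]
 [ 0.914  0.    -0.406]
 [ 0.001 -1.     0.   ]]
inl 6582 of 7948 res 0.27 ball [508.5 -76.2 120. ] tilt deg tool x,z: [-0.13  3.98] world x,y [-3.56 -1.76] axis at grasp ht - grasp (tool) [-1.3 -0.   0.7] s 67.9
```

View pics/w11.png

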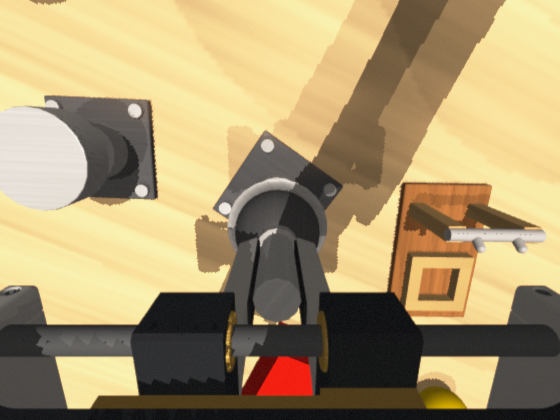

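Request:
{"api": "apply_moves", "payload": {
  "commands": [
    {"travel": [0.001, 0.0007, 0], "spin": 0},
    {"travel": [0.002, 0.0014, 0], "spin": 0},
    {"travel": [0.003, 0.002, 0], "spin": 0},
    {"travel": [0.0043, 0.0027, 0], "spin": 0},
    {"travel": [0.0043, 0.0027, 0], "spin": 0},
    {"travel": [0.0043, 0.0027, 0], "spin": 0}
  ]
}}

```text
time: 18.15
position: [508.5, -74.8, 168.9]
tool_rot: [0.386, -0.385, -0.593, 0.593]
force: [-3.2, -0.9, 3.4]
opening: 22.3
```

```bash
python3 look.py w12; python3 fit.py 2>/dev/null
```

```text
18.2 [508.5211445  -74.7908999  168.96373854] [-3.393011   -0.15882607  2.77182856] [ 0.14397353  0.48485607 -0.07585436  1.93191155  0.05369443  0.72720104
  2.02544571]
[[-0.406 -0.    -0.914]
 [ 0.914 -0.    -0.406]
 [-0.    -1.     0.001]]
inl 6871 of 8394 res 0.26 ball [509.2 -75.9 120. ] tilt deg tool x,z: [-0.05  2.03] world x,y [-1.81 -0.85] axis at grasp ht - grasp (tool) [-1.4  0.   2.2] s 67.8
```

Request:
{"api": "apply_moves", "payload": {
  "commands": [
    {"travel": [0.0, 0.0, 0.001], "spin": 0},
    {"travel": [0.001, 0.0005, 0.0015], "spin": 0},
    {"travel": [0.002, 0.001, 0.0015], "spin": 0},
    {"travel": [0.003, 0.0014, 0.0015], "spin": 0},
    {"travel": [0.003, 0.0014, 0.0015], "spin": 0},
    {"travel": [0.003, 0.0014, 0.0015], "spin": 0}
  ]
}}

```text
time: 18.8
position: [512.1, -73.1, 170.5]
tool_rot: [-0.385, 0.385, 0.593, -0.593]
force: [-2.3, -1.0, 0.7]
opening: 21.4
```

```bash
python3 look.py w13; python3 fit.py 2>/dev/null
```

```text
18.85 [512.08603243 -73.10017181 170.5594    ] [-2.85607262 -1.34978687 -1.00048386] [ 0.14049274  0.48628878 -0.07620223  1.92275101  0.05312121  0.73388458
  2.02263261]
[[-0.406  0.001 -0.914]
 [ 0.914 -0.    -0.406]
 [-0.    -1.    -0.001]]
inl 7073 of 8801 res 0.26 ball [509.8 -75.7 121.6] tilt deg tool x,z: [-0.01  0.22] world x,y [-0.23 -0.1 ] axis at grasp ht - grasp (tool) [-1.4 -0.   3.4] s 67.7
```

Upright to 0.2°. I'll firm up the grip and press down in small steps while watching the force.

Request:
{"api": "apply_moves", "payload": {
  "commands": [
    {"travel": [0, 0, 0], "spin": 0},
    {"travel": [0, 0, 0], "spin": 0},
    {"travel": [-0.0005, 0, -0.001], "spin": 0},
    {"travel": [-0.001, -0.0004, -0.002], "spin": 0},
    {"travel": [-0.001, -0.0004, -0.002], "spin": 0},
    {"travel": [-0.001, -0.0004, -0.002], "spin": 0}
  ],
  "squeeze": 40
}}

```text
time: 19.45
position: [511.0, -73.5, 168.6]
tool_rot: [-0.385, 0.385, 0.593, -0.593]
force: [-2.5, -1.5, 1.8]
opening: 21.6
```

```bash
python3 look.py w14; python3 fit.py 2>/dev/null
```

```text
19.5 [511.04963971 -73.50337264 168.61867261] [-2.7921482  -2.26355819  2.05542754] [ 0.141378    0.48782017 -0.07608579  1.92725928  0.05355024  0.72787434
  2.02311609]
[[-0.406  0.001 -0.914]
 [ 0.914 -0.    -0.406]
 [-0.    -1.    -0.   ]]
inl 7310 of 8823 res 0.27 ball [508.7 -76.1 119.6] tilt deg tool x,z: [0.03 0.19] world x,y [-0.22 -0.05] axis at grasp ht - grasp (tool) [-1.4 -0.   3.4] s 67.8
```

Request:
{"api": "apply_moves", "payload": {
  "commands": [
    {"travel": [-0.0003, -0.0003, -0.001], "spin": 0},
    {"travel": [-0.0005, -0.0005, -0.002], "spin": 0},
    {"travel": [-0.0005, -0.0005, -0.002], "spin": 0},
    {"travel": [-0.0005, -0.0005, -0.002], "spin": 0}
  ]
}}

```text
time: 19.9
position: [511.0, -73.6, 167.0]
tool_rot: [-0.385, 0.386, 0.593, -0.593]
force: [-1.7, 0.6, 6.3]
opening: 21.6
```

Request:
{"api": "apply_moves", "payload": {
  "commands": [
    {"travel": [0, 0, -0.001], "spin": 0},
    {"travel": [0, 0, -0.0015], "spin": 0},
    {"travel": [0, 0, -0.0015], "spin": 0},
    {"travel": [0, 0, -0.0015], "spin": 0}
  ]
}}

```text
time: 20.3
position: [511.0, -73.6, 165.9]
tool_rot: [-0.385, 0.386, 0.593, -0.593]
force: [-3.1, 0.6, 10.2]
opening: 21.7
```

Request:
{"api": "apply_moves", "payload": {
  "commands": [
    {"travel": [0, 0, -0.0008], "spin": 0},
    {"travel": [0, 0, -0.0008], "spin": 0},
    {"travel": [0, 0, -0.0008], "spin": 0}
  ]
}}

```text
time: 20.6
position: [511.0, -73.6, 165.3]
tool_rot: [-0.385, 0.386, 0.593, -0.592]
force: [-3.0, 0.1, 10.8]
opening: 21.2
```

```bash
python3 look.py w15; python3 fit.py 2>/dev/null
```

```text
20.65 [511.03776357 -73.55093188 165.33466861] [-3.92691787 -0.72727064 11.1369418 ] [ 0.14185385  0.49194562 -0.07617191  1.93183575  0.05390391  0.71794307
  2.02330069]
[[-0.406  0.002 -0.914]
 [ 0.914  0.    -0.406]
 [-0.    -1.    -0.002]]
inl 7315 of 8824 res 0.27 ball [508.7 -76.2 116.4] tilt deg tool x,z: [0.02 0.16] world x,y [-0.25 -0.07] axis at grasp ht - grasp (tool) [-1.4 -0.   3.5] s 67.8
```

Request:
{"api": "apply_moves", "payload": {
  "commands": [
    {"travel": [0, 0, 0], "spin": 0},
    {"travel": [0, 0, 0], "spin": 0},
    {"travel": [0, 0, 0], "spin": 0},
    {"travel": [0, 0, 0], "spin": 0}
  ]
}}

```text
time: 21.05
position: [511.0, -73.6, 165.3]
tool_rot: [-0.385, 0.386, 0.593, -0.592]
force: [-3.8, 1.6, 11.1]
opening: 21.4
```

Request:
{"api": "apply_moves", "payload": {
  "commands": [
    {"travel": [0, 0, 0], "spin": 0},
    {"travel": [0, 0, 0], "spin": 0},
    {"travel": [0, 0, 0], "spin": 0},
    {"travel": [0, 0, 0], "spin": 0},
    {"travel": [0, 0, 0], "spin": 0}
  ]
}}

```text
time: 21.55
position: [511.0, -73.6, 165.3]
tool_rot: [-0.385, 0.386, 0.593, -0.592]
force: [-3.2, 0.6, 11.3]
opening: 21.7
```

Request:
{"api": "apply_moves", "payload": {
  "commands": [
    {"travel": [0, 0, -0.0004], "spin": 0},
    {"travel": [0, 0, -0.0004], "spin": 0},
    {"travel": [0, 0, -0.0004], "spin": 0},
    {"travel": [0, 0, -0.0004], "spin": 0},
    {"travel": [0, 0, -0.0004], "spin": 0},
    {"travel": [0, 0, -0.0004], "spin": 0},
    {"travel": [0, 0, -0.0004], "spin": 0}
  ]
}}

```text
time: 22.25
position: [511.0, -73.6, 165.0]
tool_rot: [-0.385, 0.386, 0.593, -0.592]
force: [-3.4, -0.9, 11.6]
opening: 21.6
```

Request:
{"api": "apply_moves", "payload": {
  "commands": [
    {"travel": [0, 0, 0], "spin": 0},
    {"travel": [0, 0, 0], "spin": 0},
    {"travel": [0, 0, 0], "spin": 0},
    {"travel": [0, 0, 0], "spin": 0},
    {"travel": [0, 0, 0], "spin": 0},
    {"travel": [0, 0, 0], "spin": 0}
  ]
}}

```text
time: 22.85
position: [511.0, -73.6, 165.1]
tool_rot: [-0.385, 0.386, 0.593, -0.592]
force: [-4.1, -0.4, 11.6]
opening: 21.1
```

Pressed at about 11–12 N for over 2 s. Next I'll ease back up to unload and recheck upright before releasing.

Request:
{"api": "apply_moves", "payload": {
  "commands": [
    {"travel": [0, 0, 0.001], "spin": 0},
    {"travel": [0, 0, 0.002], "spin": 0},
    {"travel": [0, 0, 0.003], "spin": 0},
    {"travel": [0, 0, 0.0038], "spin": 0},
    {"travel": [0, 0, 0.0038], "spin": 0},
    {"travel": [0, 0, 0.0038], "spin": 0},
    {"travel": [0, 0, 0.0038], "spin": 0}
  ]
}}

```text
time: 23.55
position: [510.9, -73.7, 167.7]
tool_rot: [-0.385, 0.386, 0.593, -0.593]
force: [-0.7, 0.7, 3.7]
opening: 21.6
```

```bash
python3 look.py w16; python3 fit.py 2>/dev/null
```

```text
23.6 [510.88126943 -73.67854925 167.69596098] [0.31472226 1.58505108 3.49627211] [ 0.14224219  0.48873248 -0.07635168  1.92904722  0.05338545  0.7246635
  2.02398448]
[[-0.406  0.001 -0.914]
 [ 0.914  0.    -0.406]
 [-0.    -1.    -0.001]]
inl 7294 of 8800 res 0.27 ball [508.6 -76.2 118.7] tilt deg tool x,z: [0.01 0.24] world x,y [-0.28 -0.11] axis at grasp ht - grasp (tool) [-1.3 -0.   3.4] s 67.8
```

Request:
{"api": "apply_moves", "payload": {
  "commands": [
    {"travel": [0, 0, 0.001], "spin": 0},
    {"travel": [0, 0, 0.0012], "spin": 0},
    {"travel": [0, 0, 0.0012], "spin": 0},
    {"travel": [0, 0, 0.0012], "spin": 0}
  ],
  "squeeze": 5
}}

```text
time: 24.0
position: [510.6, -73.8, 168.7]
tool_rot: [-0.385, 0.385, 0.593, -0.593]
force: [0.5, 0.4, 0.7]
opening: 21.7
```

Request:
{"api": "apply_moves", "payload": {
  "commands": [
    {"travel": [0, 0, 0], "spin": 0},
    {"travel": [0, 0, 0], "spin": 0},
    {"travel": [0, 0, 0], "spin": 0},
    {"travel": [0, 0, 0], "spin": 0},
    {"travel": [0, 0, 0], "spin": 0}
  ],
  "grip": 0.2
}}

```text
time: 24.5
position: [510.2, -74.1, 168.7]
tool_rot: [0.385, -0.385, -0.593, 0.593]
force: [-0.0, 0.1, 0.4]
opening: 37.3
```

```bash
python3 look.py w17; python3 fit.py 2>/dev/null
```

```text
24.55 [510.1994401  -74.06431039 168.73320255] [-0.14767514  0.62689102 -0.76792515] [ 0.14251466  0.48704931 -0.07602351  1.92837261  0.05354892  0.72829274
  2.02420294]
[[-0.406 -0.    -0.914]
 [ 0.914 -0.    -0.406]
 [ 0.    -1.     0.   ]]
inl 7544 of 8924 res 0.28 ball [508.5 -76.1 120. ] tilt deg tool x,z: [0.02 0.42] world x,y [-0.37 -0.15] axis at grasp ht - grasp (tool) [-1.2  0.   2.9] s 67.5
```

View pics/w17.png

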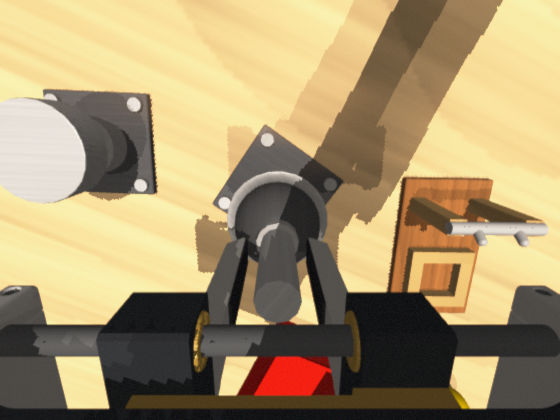

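The prop stands free at 0.4° tilt with the jaws open around it. I'll rise straight up, holding this opening, which clears the flat mount at the left.

Request:
{"api": "apply_moves", "payload": {
  "commands": [
    {"travel": [0, 0, 0], "spin": 0},
    {"travel": [0, 0, 0], "spin": 0},
    {"travel": [0, 0, 0], "spin": 0},
    {"travel": [0, 0, 0.005], "spin": 0},
    {"travel": [0, 0, 0.015], "spin": 0},
    {"travel": [0, 0, 0.03], "spin": 0},
    {"travel": [0, 0, 0.05], "spin": 0},
    {"travel": [0, 0, 0.075], "spin": 0},
    {"travel": [0, 0, 0.1], "spin": 0},
    {"travel": [0, 0, 0.12], "spin": 0}
  ],
  "grip": -0.1
}}

```text
time: 25.55
position: [510.7, -74.0, 291.2]
tool_rot: [-0.385, 0.386, 0.593, -0.593]
force: [0.4, -0.1, 0.2]
opening: 52.0
```

Request:
{"api": "apply_moves", "payload": {
  "commands": [
    {"travel": [-0.02, 0, 0.01], "spin": 0},
    {"travel": [-0.05, 0, 0.02], "spin": 0},
    {"travel": [-0.08, 0, 0.02], "spin": 0},
    {"travel": [-0.1, 0, 0.02], "spin": 0},
    {"travel": [-0.1, 0, 0.02], "spin": 0},
    {"travel": [-0.1, 0, 0.02], "spin": 0}
  ]
}}

```text
time: 26.15
position: [411.1, -74.0, 309.7]
tool_rot: [-0.385, 0.386, 0.593, -0.592]
force: [0.7, -0.2, -0.4]
opening: 51.8
```

```bash
python3 look.py w18
python3 - <<'E'
from h import *
c=camera("scene"); save(c,"scene18"); print(state()["time"])
for t in("bin","tape","carriage"):
    for r in place_of(t,c)[:1]: print(t,r)
import fit
w=cloud(c)
p=w[(c["depth"]>0)&(np.hypot(w[...,0]-508,w[...,1]+76)<36)&(w[...,2]>126)&(w[...,2]<240)]
x=np.array([508.5,-76,120,0,0.])
from scipy.optimize import least_squares
for th in(10,5,3): 
    q=p[abs(fit.sdf(p,x))<th]; x=least_squares(lambda y:fit.sdf(q,y),x,loss="soft_l1").x
print(len(q),x[:3],np.degrees(x[3:]))
E
```

```text
26.2 [411.50078972 -74.00269949 309.47729978] [0.45467593 0.20291002 1.12794749] [ 0.18146076  0.16704023 -0.08326866  1.9616151   0.01626705  1.01146503
  2.07982766]
[[-0.406  0.002 -0.914]
 [ 0.914 -0.    -0.406]
 [-0.001 -1.    -0.002]]
26.25
bin {'uv': [316.8, 294.7], 'score': 0.57}
tape {'uv': [100.1, 274.0], 'score': 0.85}
carriage {'uv': [255.6, 331.6], 'score': 0.6}
520 [507.73520464 -73.92043312 120.60905032] [-0.44594018 -0.21775691]
```

View pics/w18.png

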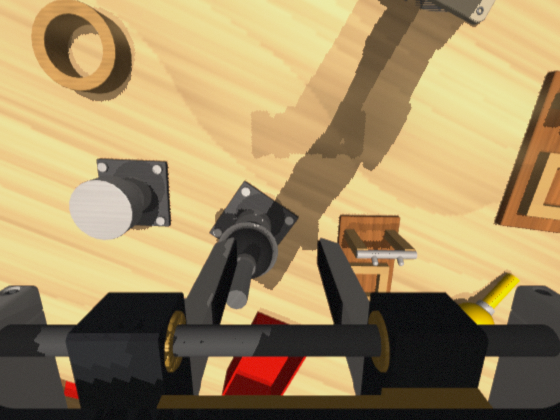

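View pics/scene18.png

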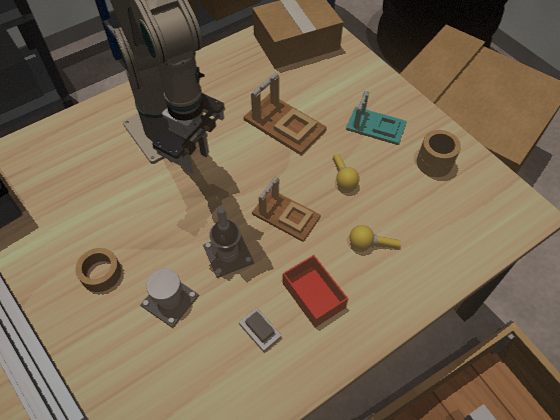

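The scene view shows the prop upright in the cup at (222,232). The rest is empty, the bystanders are at their earlier pixels, and the arm is clear of everything. I'll hand in.

```bash
python3 -c "
from bench import hand_in
print(hand_in())"
```

```text
the job is handed in; nothing more can be done
None
```

The prop is standing upright by itself in the cup of the machine mount, and I handed the job in at about 26 s of the 58 s allowed; no verdict came back.

**What I did**
- I gripped the stem lightly across its lean and swung the prop towards upright while it was still in its rest. It lifted clear with about 10° of tilt left.
- I lowered the ball into the cup, finding the seat by touch, and pivoted the stem upright there. This took one brief re-grip to centre the pads on the stem.
- I pressed down with a measured 11–12 N for just over 2 s, then eased off, let go and backed the arm away.

**Last checks**
- **Upright:** the prop leaned 0.4° from the wrist camera just after I let go, and about 0.5° from the scene camera at the end.
- **Push:** the wrist reading never passed about 12 N in my samples. The ball sank 3.2 mm from a 2 N load to about 11 N, in line with 3 N per mm and well short of flat. I did not read the rubber's own travel directly.
- **Surroundings:** the bin, tape and carriage show at their earlier pixels to within the network's scatter of 1–3 px. The arm touches nothing.

**What went wrong or disagreed**
- On the first swing the ball rode up the rest's frame by about 7 mm, pressing on it with about 6 N.
- The two cameras disagree by about 2 mm on where the ball stands, which is within their calibration.

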